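# Preload a relief-valve cartridge on the boiler bench spring tester

## Task

The copper relief-valve cartridge lies loose in the spring tester. Turn the large black outer knob clockwise until you feel the cartridge taken up snug, stopping before the gauge's black needle lifts off its rest; then leave the outer knob and bring the needle over the orange set hand with the small silver inner knob alone. Handle the tester gently (no hard squeezing or pressing), keep the needle out of the red arc, leave everything else on the bench where it is, and let go.

Things in the scene. Friction and masses are not known exactly. Their poses are not given: they have to be found in the camera images.
- tester: Bench spring tester, bolted down, base 120 x 430 mm. Origin on the table under the knob axis; z up, +y the feed direction (gearbox, gauge carriage, cradle, tail), -x towards the robot at yaw 0. Blue gearbox 92 mm square, top at z 58 mm, carries both knobs. U-shaped cradle centred at y 245 mm, walls to z 44. Fingers on the tester: at most 60 N in all.
- coarse_knob (a joint): Outer knob: black, round, 56 mm across, z 62 to 86 mm, upright axis. Rad, grows clockwise from above; starts 0 to 0.4, stop at 4.5. 1 rad drives the carriage 12 mm along +y. It turns with a drag of 0.34 N m through an unknown 5 to 18 mm; then over 0.33 rad the load grows to 10 N, adding 0.012 N m per N (backwards: taking it off); just past that the needle lifts, fast. Stays where left.
- fine_knob (a joint): Inner knob: silver, round, 26 mm across, z 88 to 110 mm (highest part), same axis above the outer knob, turns independently (drag 0.08 N m). Rad, grows clockwise from above; starts 0 to 0.3, range -0.5 to 6.5. 1 rad drives the tail anvil 2 mm back against the cartridge: 5 N per rad below 10 N, then 12 N per rad, so the needle then turns 1.2 rad per rad. Stays where left.
- coarse_grip (a point): Point on the knob axis at mid-height of the outer knob (z 74 mm). Turns with the outer knob.
- fine_grip (a point): Point on the knob axis at mid-height of the inner knob (z 99 mm). Turns with the inner knob.
- needle_tip (a point): Tip of the black needle (46 mm long) of the gauge: white dial 107 mm across, facing up at z 66 mm, hands to z 73, on the grey carriage; pivot at tester x 0, y 140 mm + 12 mm per rad of the outer knob. x axis: from tip to pivot. The needle rests along the tester's -x up to 10 N of load (preloaded spring), then turns clockwise from above by 0.1 rad per N; full deflection 2.1 rad.
- set_hand_tip (a point): Tip of the orange set hand (4 mm wide, 52 mm long, just under the needle, same pivot); its own x axis points from tip to pivot. It marks the wanted load, 0.7 to 1.05 rad clockwise from the needle's rest, different each time.
- zero_mark (a point): The mark on the dial at the needle's rest, 41 mm from the pivot. Its x axis points from there to the pivot.
- tip: The carriage's brass tip, a disc 26 mm across that pushes the cartridge, on the tester's centre line at z 40 mm. Origin: centre of its front face, 63 mm from the dial's pivot along +y, with the needle at rest. It cannot be seen or measured well enough to tell when the cartridge is snug: the knob's drag tells.
- red_mid (a point): Middle of the red arc on the dial, 41 mm from the pivot, 1.7 rad clockwise from the needle's rest; the arc begins at 1.4 rad (24 N). Its x axis points from there to the pivot.
- cartridge: Copper cylinder with a black band, 32 mm across, 60 mm long, 0.18 kg, lying loose along the tester's y in the cradle with end play, axis at z 40 mm, underside at z 24 mm. Origin: middle of its underside. The brass tip pushes it along +y against the brass anvil of the tail, which gives 2.5 N per mm for 4 mm and then is hard.
- spare: Bystander: red upright valve head, 34 mm across, 64 mm tall, beside the tester on its far side. Origin at the centre of its underside.
- screwdriver: Bystander: orange-handled screwdriver, 200 mm long, lying by the near side of the cradle. Origin under its middle.
- seal: Bystander: black rubber ring, 44 mm across, 6 mm thick, lying flat beyond the tester. Origin at the centre of its underside.
- tee: Bystander: copper pipe tee, 60 mm long, 24 mm thick, lying flat. Origin at the underside.
- spray: Bystander: blue bottle, 52 mm across, 150 mm tall. Origin at the centre of its underside.
- spanner: Bystander: spanner, 180 mm long, lying flat. Origin under its middle.
- parts_pot: Bystander: yellow bowl, 76 mm across, 50 mm tall. Origin at the centre of its underside.

How it is judged:
On the way:
1. by the outer knob the cartridge is snug: the tip presses on it with 3 to 11 N for 0.3 s, while the inner knob is still within 0.45 rad of its zero (contact force between cartridge and tip between 3 and 11 N and value of joint fine_knob below 0.45 rad), for 0.3 s.
At the end, for the whole second after the job is handed in: The black needle points within 0.12 rad of the orange set hand, the inner knob has been turned to above 0.55 rad, the cartridge lies in the cradle (underside 21 to 27 mm above the table) clamped and at rest, and both knobs are still (angle between the x axis of needle_tip and the x axis of set_hand_tip, either way round below 0.12 rad and value of joint fine_knob above 0.55 rad and z of cartridge in the frame of tester between 0.021 and 0.027 m and linear speed of cartridge below 0.005 m/s and velocity of joint each of fine_knob, coarse_knob below 0.05 rad/s); the robot touches nothing.
It fails at once if the outer knob is turned on (over 0.05 rad/s) while the needle is off its rest (over 0.04 rad) (angle between the x axis of needle_tip and the x axis of zero_mark, either way round above 0.04 rad and velocity of joint coarse_knob above 0.05 rad/s).
It fails at once if the needle reaches the red arc (1.4 rad or more, 24 N) (angle between the x axis of needle_tip and the x axis of red_mid, either way round below 0.3 rad).
It fails at once if the tester is gripped, pressed or shoved hard: fingers on the tester with more than 60 N in all (contact force between the fingers and tester above 60 N).
It fails at once if a bystander is moved by more than 20 mm (distance of any of spare, screwdriver, seal, tee, spray, spanner, parts_pot from where it was at the start of the episode above 0.02 m).
It also fails if it takes over 72 s, if anything falls off the work surface, if the arm or the gripper's body presses on something with over 40 N, if the wrist force passes 120 N, or if a joint passes its speed limit or range.

## Robot

A 6-joint arm with a two-finger parallel gripper is mounted at the origin on the work surface. World frame = base frame: x ahead of the robot, y to its left, z up, the work surface at z = 0. Lengths are in m, angles in rad, forces in N, time in s.
With the tool pointing down it reaches from about 0.25 to 0.8 m from the base axis. Payload 8.5 kg.
Tool frame: the origin (TCP) lies on the centre line of the jaws, within the pads' length; the fingertips stand 11 mm ahead of it and the grasp point (between the pads) lies 8 mm behind it; z points along the fingers, y is the line along which they close (so a half turn about z gives the same grasp; the last joint's range is limited). The gripper opens to 85 mm and grips with 20 to 120 N. Pads are 22 mm wide; open, the fingers measure 114 mm over their backs; the gripper's body (76 mm by 85 mm) begins 54 mm behind the grasp point. The pads swing forward as they close: fully open they stand 13 mm farther back than shut.
Start: joints at [1.313, 0.238, -0.013, 1.319, 0, 1.571], TCP at [0.134, 0.508, 0.242] pointing down, gripper open.
Joint ranges: [-2.66, 2.66], [-1.03, 1.9], [-1.14, 1.46], [-1.82, 2.27], [-1.45, 1.34], [-3.14, 3.14]. Speed limits (rad/s): [2.22, 2.22, 2.79, 3.14, 3.14, 3.14].

## Interface

Orientations are given as a unit quaternion [x, y, z, w].
In Python, from workcell import readout, viewer, workorder gives the robot as it stands. The module is installed in compiled form; this text tells all that it offers.
- The arm moves only by the tool send_rows, never from a script. Its argument "rows" is a list of rows, each an object of numbers: "x", "y", "z": the shift along the tool's x, y, z in fractions of the full range, 1 being 1000 mm; "ax", "ay", "az": the turn, a rotation vector about the tool's x, y, z in shares of 4 rad (1.0 is 4 rad); "jaw": the opening, from -1 (shut) to 1 (fully open). In form: [{"x": .., "y": .., "z": .., "ax": .., "ay": .., "az": .., "jaw": ..}, ...]. A call has exactly 10 rows; each row is the pose to reach, as a shift and turn from the pose commanded when the call began, along the tool's axes at that moment; what a row does not reach only later rows make up. A row lasts 1/8 s, in which the tool goes at most 62.5 mm and 10.7 degrees, less where a joint would pass 70% of its speed; a pose out of reach is approached as far as the arm can. A call with a gripper value outside its range is refused whole. The fingers move at their own pace and stop on an object; "squeeze" is the grip in N (left out, the last holds). Time passes only in rows, so rows that repeat a pose let the fingers close, or fill a call up. It gives the time, the measured TCP pose, the force, the opening and the grip force at its end, in the units of the state.
- readout.read_state(): the state, without advancing time (a new reading comes with each control period).
- viewer.grab_frame(name): name is "scene" or "top"; returns a dict with "image" (480x640x3 uint8, red, green, blue), "intrinsics" (3x3 intrinsics, pixels), "D" ([k1, k2, p1, p2, k3] as OpenCV has them; the pictures are not rectified), "T" (4x4, takes a point from camera to world coordinates). Camera axes: x right, y up, looking along -z (the intrinsics and any distortion apply to the point x, -y, -z); pixel columns grow to the right and rows downward; lengths in m; the calibration is good to about 2 mm. A picture is of the moment at which its call begins. There is no depth.
- workorder.job_done(): hands the job in; it is judged then, once.
The state is a dict: "time_s": time; "joints": joint angles; "dq": joint speeds; "effort": joint torques, N m; "tool_pos": TCP position; "ee_rot": TCP orientation; "wrist_force": force on the tool from outside, world axes, zero at the start; "moment": the same for the moment, N m; "opening": finger opening in m; "grasp_force": force on a finger pad.
Only numpy, scipy, OpenCV 4.12 (cv2) and the standard library are available. Lean on these libraries where they do the work, as an engineer would, in place of code of your own. Each camera call takes 0.05 s, during which the arm holds its last target. There are 200 camera calls.

## Working session

There is one attempt and no reset: what is moved stays moved. The work goes in short steps, Python scripts to look and compute and a tool call to move; the robot and the scene stay as the last step left them, time stands still between calls to the robot, and variables do not carry over. Pictures are saved under pics/ and viewed, at most 10 in all, crops included, and the job is handed in when it is done.

Besides the shell and the picture viewer there is one more tool, called after ">>>" by a JSON object that holds its "method" and its "body", one argument or row to a line. send_rows: Moves the arm, as the interface text tells. Its arguments: {"type":"object","properties":{"rows":{"type":"array"},"squeeze":{"type":"number"}},"required":["rows"]}

```bash
mkdir -p pics; cat > h.py <<'E'
import cv2,numpy as np
from workcell import readout,viewer,workorder
def ray(f,u,v):
    p=cv2.undistortPoints(np.array([[[u,v]]],float),np.array(f["intrinsics"]),np.array(f["D"],float))[0,0]
    T=np.array(f["T"]);return T[:3,3],T[:3,:3]@np.array([p[0],-p[1],-1.])
def at(f,u,v,z):
    o,d=ray(f,u,v);return o+d*(z-o[2])/d[2]
def proj(f,P):
    T=np.array(f["T"]);c=(np.array(P)-T[:3,3])@T[:3,:3]
    c=np.array([[c[0],-c[1],-c[2]]])
    return cv2.projectPoints(c,np.zeros(3),np.zeros(3),np.array(f["intrinsics"]),np.array(f["D"],float))[0][0,0]
def save(f,n): cv2.imwrite("pics/"+n,f["image"][:,:,::-1])
E
python3 - <<'E'
from h import *
for n in("top","scene"):
    f=viewer.grab_frame(n);save(f,n+"0.png");print(np.array(f["T"]).round(3))
s=readout.read_state();print(s)
E
```

```text
[[-0.012  0.999 -0.053  0.441]
 [-1.    -0.013 -0.01  -0.064]
 [-0.01   0.053  0.999  1.199]
 [ 0.     0.     0.     1.   ]]
[[-0.181 -0.685  0.706  1.487]
 [ 0.983 -0.138  0.119  0.079]
 [ 0.016  0.716  0.698  1.044]
 [ 0.     0.     0.     1.   ]]
{'time_s': 0.1, 'joints': array([ 1.31299420e+00,  2.38709705e-01, -1.41253159e-02,  1.31922488e+00,
       -1.59101660e-05,  1.57079373e+00]), 'dq': array([ 7.26677651e-05, -2.05206556e-03,  3.19026758e-04, -5.74617314e-05,
        6.90298851e-04, -1.24691578e-03]), 'effort': array([-1.35610167e-03, -5.39717209e+01,  3.46999419e+01,  1.33907766e-02,
       -9.52046003e-05,  9.12707520e-06]), 'tool_pos': array([0.13376756, 0.50731196, 0.24176511]), 'ee_rot': array([ 1.28543079e-01,  9.91703725e-01, -6.27567394e-04, -7.33243294e-05]), 'wrist_force': array([ 0.31219073, -0.21729901, -0.42346066]), 'moment': array([-0.05605837,  0.03504878, -0.0091185 ]), 'grasp_force': 0.0, 'opening': 0.08570382689337952}
```

View pics/top0.png

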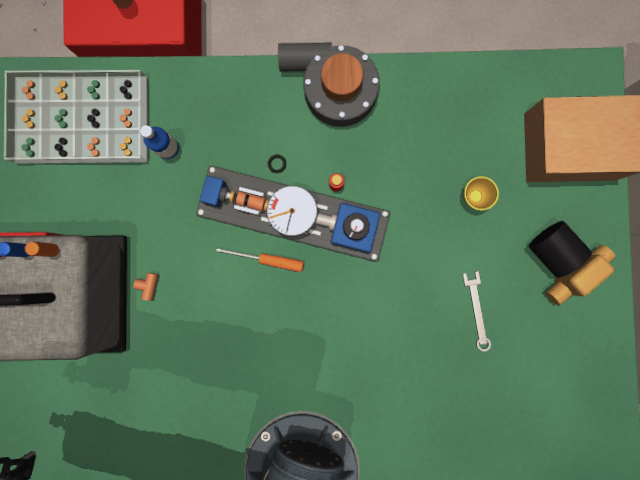

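View pics/scene0.png

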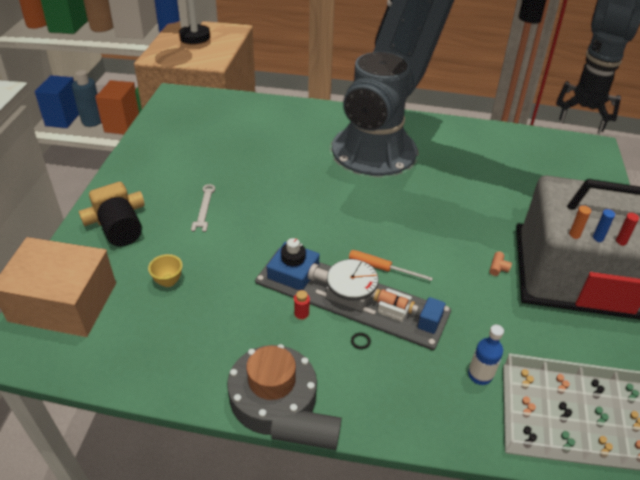

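The top view shows the knobs at about (357,227), the dial at (292,211) and the tail at (213,190). The red spare stands at (337,182) and the screwdriver at (280,262). I'll enlarge the top view.

```bash
python3 - <<'E'
from h import *
f=viewer.grab_frame("top")
im=f["image"][155:275,240:400];cv2.imwrite("pics/c1.png",cv2.resize(im,None,fx=5,fy=5,interpolation=cv2.INTER_CUBIC)[:,:,::-1])
# marks: dial fit
im=f["image"].astype(int)
m=(im.min(2)>150).astype(np.uint8);m[:150]=0;m[260:]=0;m[:,:180]=0;m[:,400:]=0
n,l,st,c=cv2.connectedComponentsWithStats(m)
for i in range(1,n):
    if st[i,4]>15: print(st[i],c[i].round(2))
for u,v in[(357,227),(292,211),(337,182)]: print(at(f,u,v,.07))
print(at(f,356.5,226.5,.11))
E
```

```text
[210 167   5   5  21] [211.81 169.14]
[239 187  25   9  89] [250.55 191.12]
[ 261  186   67   49 1858] [292.24 210.09]
[234 205  25   9  92] [245.49 209.1 ]
[198 209   6   6  24] [200.33 211.58]
[382 211   6   5  22] [384.5  213.27]
[317 215  19  12 144] [326.41 219.9 ]
[351 219  13  13 119] [356.72 224.62]
[312 230   9   6  32] [316.12 232.41]
[216 249  43  10  80] [236.56 253.34]
[372 254   5   5  22] [373.91 256.09]
[ 0.53543933 -0.13007554  0.07      ]
[0.57214477 0.0105027  0.07      ]
[ 0.63422288 -0.08809548  0.07      ]
[ 0.53317229 -0.12672192  0.11      ]
```

View pics/c1.png

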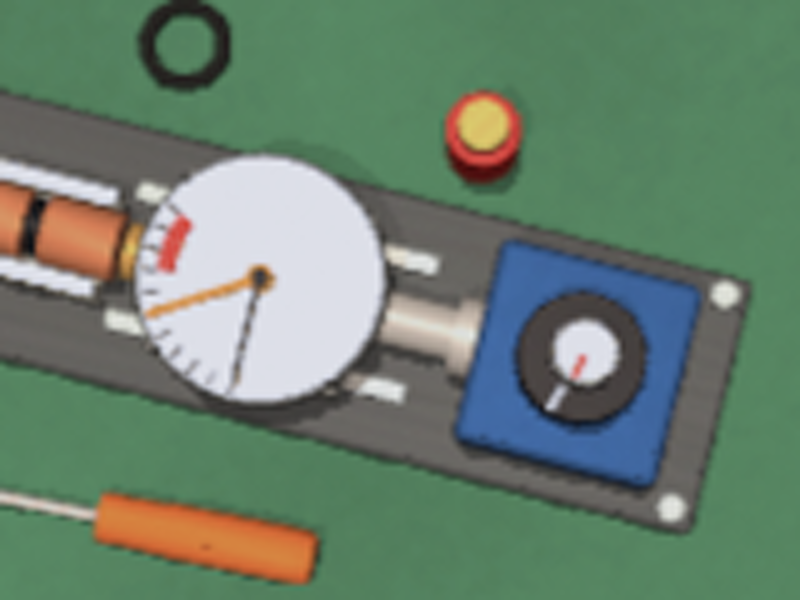

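The enlarged crop shows the inner knob at crop (586,351), the outer knob at (582,358) and the dial pivot at (260,278). The needle is at rest with its tip at (235,385), and the set hand's tip is at (148,315), so it's about 60° clockwise. I'll fly towards the knobs and refine the geometry at the same time.

The rows are not in the units I measure in: shifts go in shares of 1000 mm and turns go in shares of 4 rad. I convert before sending: -400 mm is -0.4, -370 mm is -0.37.

>>> {"method": "send_rows", "body": {
  "rows": [
    {"x":-0.04,"y":-0.037},
    {"x":-0.08,"y":-0.074},
    {"x":-0.12,"y":-0.111},
    {"x":-0.16,"y":-0.148},
    {"x":-0.2,"y":-0.185},
    {"x":-0.24,"y":-0.222},
    {"x":-0.28,"y":-0.259},
    {"x":-0.32,"y":-0.296},
    {"x":-0.36,"y":-0.333},
    {"x":-0.4,"y":-0.37}
  ],
  "squeeze": 22
}}

```text
validation failed for argument at $.ro...
```

```bash
python3 - <<'E'
from h import *
f=viewer.grab_frame("scene")
t=viewer.grab_frame("top")
b=[at(t,*p,.010) for p in[(211.8,169.1),(200.3,211.6),(384.5,213.3),(373.9,256.1)]]
a=(b[0]+b[1])/2;c=(b[2]+b[3])/2;d=a-c
print("bolts mids",a,c,"yaw+y",np.degrees(np.arctan2(d[1],d[0])),np.linalg.norm(d))
k=at(t,356.72,224.62,.11);k2=at(t,356.0,226.2,.086);p=at(t,291.6,210.2,.07)
print(k,k2,p,np.linalg.norm((p-k)[:2]),np.degrees(np.arctan2(*(p-k)[1::-1])))
im=f["image"];g=proj(f,k);print("scene proj of knob top",g)
u,v=map(int,g);cr=im[v-60:v+60,u-60:u+100];print(u-60,v-60)
cv2.imwrite("pics/s1.png",cv2.resize(cr,None,fx=5,fy=5,interpolation=cv2.INTER_CUBIC)[:,:,::-1])
S=lambda x,y,z:at(t,240+x/5-.4,155+y/5-.4,z)
P=S(260,278,.072);
for q in((235,385),(148,315)): print(S(*q,.072)-P,np.degrees(np.arctan2(*(S(*q,.072)-P)[1::-1])))
s=readout.read_state();print(s["joints"],s["tool_pos"],s["ee_rot"],s["moment"],s["effort"])
E
```

```text
bolts mids [0.62920817 0.21098254 0.01      ] [ 0.52226041 -0.183824    0.01      ] yaw+y 74.84309395390513 0.40903548604542744
[ 0.53710722 -0.12724242  0.11      ] [ 0.53584974 -0.12703801  0.086     ] [0.57390194 0.01135556 0.07      ] 0.1433989276874536 75.1321826907191
scene proj of knob top [293.1529985  241.79692192]
233 181
[-0.04639118  0.01126139  0.        ] 166.35545227865478
[-0.01548187  0.04872191  0.        ] 107.62816606739095
[ 1.31299230e+00  2.38489996e-01 -1.38356628e-02  1.31919683e+00
 -1.60127494e-05  1.57081855e+00] [0.13380669 0.50745632 0.24199319] [ 1.28556351e-01  9.91702139e-01 -3.61095925e-04 -3.87280945e-05] [-0.00289028  0.0553546   0.00917996] [ 2.55696095e-04 -5.38303113e+01  3.46258664e+01  1.23578572e-02
 -7.15544957e-09  3.86610168e-06]
```

View pics/s1.png

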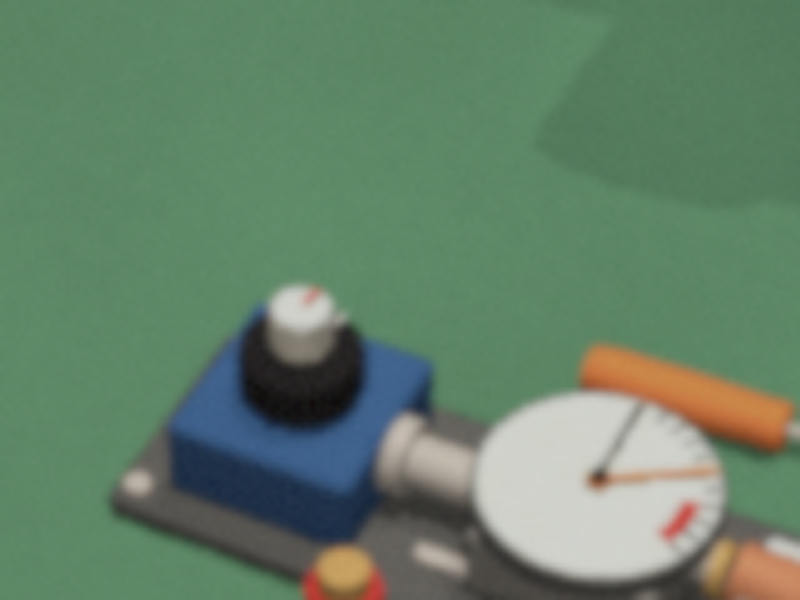

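The scene crop agrees with the top estimate: the knob top is at crop (302,310), against a predicted (301,304). So the knob axis is at about (0.536, -0.127), and the set hand is about 1.02 rad from rest. The move was refused, probably because each row needs every field, so I'll resend it.

Converted, -420 mm is -0.42, -390 mm is -0.39.

>>> {"method": "send_rows", "body": {
  "rows": [
    {"x":-0.04,"y":-0.037,"z":0,"ax":0,"ay":0,"az":0,"jaw":1},
    {"x":-0.08,"y":-0.074,"z":0,"ax":0,"ay":0,"az":0,"jaw":1},
    {"x":-0.12,"y":-0.111,"z":0,"ax":0,"ay":0,"az":0,"jaw":1},
    {"x":-0.16,"y":-0.148,"z":0,"ax":0,"ay":0,"az":0,"jaw":1},
    {"x":-0.2,"y":-0.185,"z":0,"ax":0,"ay":0,"az":0,"jaw":1},
    {"x":-0.24,"y":-0.222,"z":0,"ax":0,"ay":0,"az":0,"jaw":1},
    {"x":-0.29,"y":-0.269,"z":0,"ax":0,"ay":0,"az":0,"jaw":1},
    {"x":-0.335,"y":-0.313,"z":0,"ax":0,"ay":0,"az":0,"jaw":1},
    {"x":-0.38,"y":-0.355,"z":0,"ax":0,"ay":0,"az":0,"jaw":1},
    {"x":-0.42,"y":-0.39,"z":0,"ax":0,"ay":0,"az":0,"jaw":1}
  ],
  "squeeze": 22
}}

```text
time_s: 1.5
tool_pos: [0.4413, 0.0213, 0.2425]
ee_rot: [0.129, 0.992, 0.0, 0.0]
wrist_force: [0.0, 0.9, 0.2]
opening: 0.0851
grasp_force: 0.0
```

```bash
cat > st.py <<'E'
from h import *
from scipy.spatial.transform import Rotation as R
s=readout.read_state();M=R.from_quat(s["ee_rot"]).as_matrix()
print("t",s["time_s"],"j",s["joints"].round(3),"p",s["tool_pos"].round(4),"op",round(s["opening"],4),"gf",round(s["grasp_force"],1))
print("F",s["wrist_force"].round(2),"M",s["moment"].round(3),"eff6",s["effort"][5].round(3),"yaw",np.degrees(np.arctan2(M[1,1],M[0,1])).round(2))
for z in(.16,.085,.1): print(z,"to knob (tool mm)",(1000*M.T@(np.array([.536,-.127,z])-s["tool_pos"])).round(1))
E
python3 st.py
```

```text
t 1.5 j [ 0.048  0.095 -0.191  1.284  0.     0.307] p [0.4413 0.0213 0.2425] op 0.0851 gf 0.0
F [0.04 0.92 0.2 ] M [ 0.059 -0.077  0.013] eff6 1.448 yaw 75.19
0.16 to knob (tool mm) [-129.4 -119.2   82.6]
0.085 to knob (tool mm) [-129.3 -119.2  157.6]
0.1 to knob (tool mm) [-129.3 -119.2  142.6]
```

Converted, -129 mm is -0.129, -119 mm is -0.119.

>>> {"method": "send_rows", "body": {
  "rows": [
    {"x":-0.03,"y":-0.028,"z":0.01,"ax":0,"ay":0,"az":0,"jaw":1},
    {"x":-0.06,"y":-0.056,"z":0.02,"ax":0,"ay":0,"az":0,"jaw":1},
    {"x":-0.09,"y":-0.084,"z":0.03,"ax":0,"ay":0,"az":0,"jaw":1},
    {"x":-0.115,"y":-0.106,"z":0.05,"ax":0,"ay":0,"az":0,"jaw":1},
    {"x":-0.129,"y":-0.119,"z":0.07,"ax":0,"ay":0,"az":0,"jaw":1},
    {"x":-0.129,"y":-0.119,"z":0.09,"ax":0,"ay":0,"az":0,"jaw":1},
    {"x":-0.129,"y":-0.119,"z":0.1,"ax":0,"ay":0,"az":0,"jaw":1},
    {"x":-0.129,"y":-0.119,"z":0.105,"ax":0,"ay":0,"az":0,"jaw":1},
    {"x":-0.129,"y":-0.119,"z":0.105,"ax":0,"ay":0,"az":0,"jaw":1},
    {"x":-0.129,"y":-0.119,"z":0.105,"ax":0,"ay":0,"az":0,"jaw":1}
  ],
  "squeeze": 22
}}

```text
time_s: 2.75
tool_pos: [0.5353, -0.1245, 0.1381]
ee_rot: [0.128, 0.992, -0.0, 0.001]
wrist_force: [-0.7, 0.1, -0.1]
opening: 0.0854
grasp_force: 0.0
```

```bash
python3 st.py; python3 - <<'E'
from h import *
f=viewer.grab_frame("scene")
cr=f["image"][181:301,213:373];cv2.imwrite("pics/s2.png",cv2.resize(cr,None,fx=5,fy=5,interpolation=cv2.INTER_CUBIC)[:,:,::-1])
E
```

```text
t 2.75 j [-0.228  0.333 -0.154  1.083 -0.     0.029] p [ 0.5353 -0.1245  0.1381] op 0.0854 gf 0.0
F [-0.7   0.07 -0.14] M [-0.01  -0.014 -0.011] eff6 0.0 yaw 75.25
0.16 to knob (tool mm) [ -1.4  -2.3 -21.9]
0.085 to knob (tool mm) [-1.3 -2.3 53.1]
0.1 to knob (tool mm) [-1.3 -2.3 38.1]
```

View pics/s2.png

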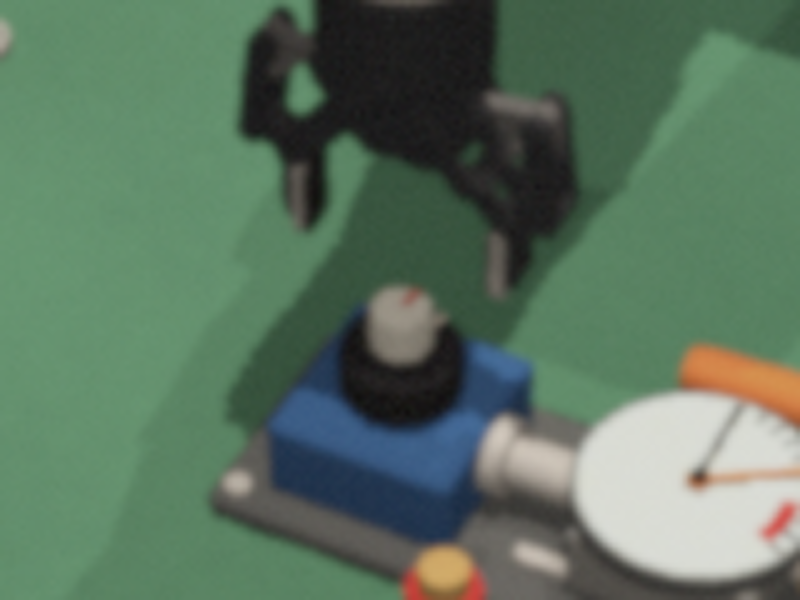

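The fingertips at crop (305,228) and (498,297) straddle the knobs evenly. I'll lower onto the outer knob and close gently.

Converted, 62 mm is 0.062, 55 mm is 0.055.

>>> {"method": "send_rows", "body": {
  "rows": [
    {"x":-0.001,"y":-0.002,"z":0.015,"ax":0,"ay":0,"az":0,"jaw":1},
    {"x":-0.001,"y":-0.002,"z":0.03,"ax":0,"ay":0,"az":0,"jaw":1},
    {"x":-0.001,"y":-0.002,"z":0.045,"ax":0,"ay":0,"az":0,"jaw":1},
    {"x":-0.001,"y":-0.002,"z":0.055,"ax":0,"ay":0,"az":0,"jaw":1},
    {"x":-0.001,"y":-0.002,"z":0.062,"ax":0,"ay":0,"az":0,"jaw":1},
    {"x":-0.001,"y":-0.002,"z":0.062,"ax":0,"ay":0,"az":0,"jaw":0.5},
    {"x":-0.001,"y":-0.002,"z":0.062,"ax":0,"ay":0,"az":0,"jaw":0.5},
    {"x":-0.001,"y":-0.002,"z":0.062,"ax":0,"ay":0,"az":0,"jaw":0.2},
    {"x":-0.001,"y":-0.002,"z":0.062,"ax":0,"ay":0,"az":0,"jaw":0.2},
    {"x":-0.001,"y":-0.002,"z":0.062,"ax":0,"ay":0,"az":0,"jaw":0.2}
  ],
  "squeeze": 22
}}

```text
time_s: 4.05
tool_pos: [0.536, -0.1261, 0.0761]
ee_rot: [0.128, 0.992, 0.001, 0.001]
wrist_force: [-0.6, 5.3, 5.7]
opening: 0.0552
grasp_force: 23.2
```

```bash
python3 st.py
```

```text
t 4.05 j [-0.232  0.387 -0.247  0.936  0.001  0.025] p [ 0.536  -0.1261  0.0761] op 0.0552 gf 23.2
F [-0.61  5.32  5.66] M [ 1.232 -0.027  0.02 ] eff6 -0.001 yaw 75.26
0.16 to knob (tool mm) [ -0.4  -0.7 -83.9]
0.085 to knob (tool mm) [-0.3 -0.8 -8.9]
0.1 to knob (tool mm) [ -0.3  -0.8 -23.9]
```

Converted, 1 mm is 0.001, 0.5 mm is 0.0005, 11 degrees is 0.048.

>>> {"method": "send_rows", "body": {
  "rows": [
    {"x":0,"y":0.0005,"z":0,"ax":0,"ay":0,"az":0.0044,"jaw":0.2},
    {"x":0,"y":0.001,"z":0,"ax":0,"ay":0,"az":0.0087,"jaw":0.2},
    {"x":0,"y":0.001,"z":0,"ax":0,"ay":0,"az":0.0131,"jaw":0.2},
    {"x":0,"y":0.001,"z":0,"ax":0,"ay":0,"az":0.0196,"jaw":0.2},
    {"x":0,"y":0.001,"z":0,"ax":0,"ay":0,"az":0.0262,"jaw":0.2},
    {"x":0,"y":0.001,"z":0,"ax":0,"ay":0,"az":0.0305,"jaw":0.2},
    {"x":0,"y":0.001,"z":0,"ax":0,"ay":0,"az":0.0349,"jaw":0.2},
    {"x":0,"y":0.001,"z":0,"ax":0,"ay":0,"az":0.0393,"jaw":0.2},
    {"x":0,"y":0.001,"z":0,"ax":0,"ay":0,"az":0.0436,"jaw":0.2},
    {"x":0,"y":0.001,"z":0,"ax":0,"ay":0,"az":0.048,"jaw":0.2}
  ],
  "squeeze": 24
}}

```text
time_s: 5.3
tool_pos: [0.5361, -0.1257, 0.0761]
ee_rot: [0.223, 0.975, 0.0, 0.001]
wrist_force: [-1.1, 2.9, 5.1]
opening: 0.0549
grasp_force: 24.2
```

```bash
cp st.py st2.py; sed -i '/^for/d' st2.py; python3 st2.py
```

```text
t 5.3 j [-0.23   0.387 -0.247  0.936  0.     0.219] p [ 0.5361 -0.1257  0.0761] op 0.0549 gf 24.2
F [-1.07  2.88  5.1 ] M [0.548 0.095 0.329] eff6 0.115 yaw 64.23
```

Converted, 0.5 mm is 0.0005, 0.2 mm is 0.0002, 10 degrees is 0.0436.

>>> {"method": "send_rows", "body": {
  "rows": [
    {"x":0,"y":0.0002,"z":0,"ax":0,"ay":0,"az":0.0044,"jaw":0.2},
    {"x":0,"y":0.0005,"z":0,"ax":0,"ay":0,"az":0.0087,"jaw":0.2},
    {"x":0,"y":0.0005,"z":0,"ax":0,"ay":0,"az":0.0131,"jaw":0.2},
    {"x":0,"y":0.0005,"z":0,"ax":0,"ay":0,"az":0.0175,"jaw":0.2},
    {"x":0,"y":0.0005,"z":0,"ax":0,"ay":0,"az":0.0218,"jaw":0.2},
    {"x":0,"y":0.0005,"z":0,"ax":0,"ay":0,"az":0.0262,"jaw":0.2},
    {"x":0,"y":0.0005,"z":0,"ax":0,"ay":0,"az":0.0305,"jaw":0.2},
    {"x":0,"y":0.0005,"z":0,"ax":0,"ay":0,"az":0.0349,"jaw":0.2},
    {"x":0,"y":0.0005,"z":0,"ax":0,"ay":0,"az":0.0393,"jaw":0.2},
    {"x":0,"y":0.0005,"z":0,"ax":0,"ay":0,"az":0.0436,"jaw":0.2}
  ],
  "squeeze": 24
}}

```text
time_s: 6.55
tool_pos: [0.5363, -0.1254, 0.0761]
ee_rot: [0.307, 0.952, -0.0, 0.001]
wrist_force: [-1.0, 1.6, 6.6]
opening: 0.0548
grasp_force: 24.2
```

```bash
python3 st2.py; python3 - <<'E'
from h import *
f=viewer.grab_frame("scene")
cr=f["image"][191:311,243:403];cv2.imwrite("pics/s3.png",cv2.resize(cr,None,fx=5,fy=5,interpolation=cv2.INTER_CUBIC)[:,:,::-1])
E
python3 st2.py
```

```text
t 6.55 j [-0.23   0.387 -0.247  0.936 -0.     0.395] p [ 0.5363 -0.1254  0.0761] op 0.0548 gf 24.2
F [-0.96  1.61  6.62] M [0.451 0.101 0.338] eff6 0.128 yaw 54.22
t 6.6 j [-0.23   0.387 -0.247  0.936 -0.     0.396] p [ 0.5363 -0.1255  0.0761] op 0.0552 gf 24.2
F [-1.06  1.15  5.21] M [0.4   0.062 0.279] eff6 0.191 yaw 54.17
```

View pics/s3.png

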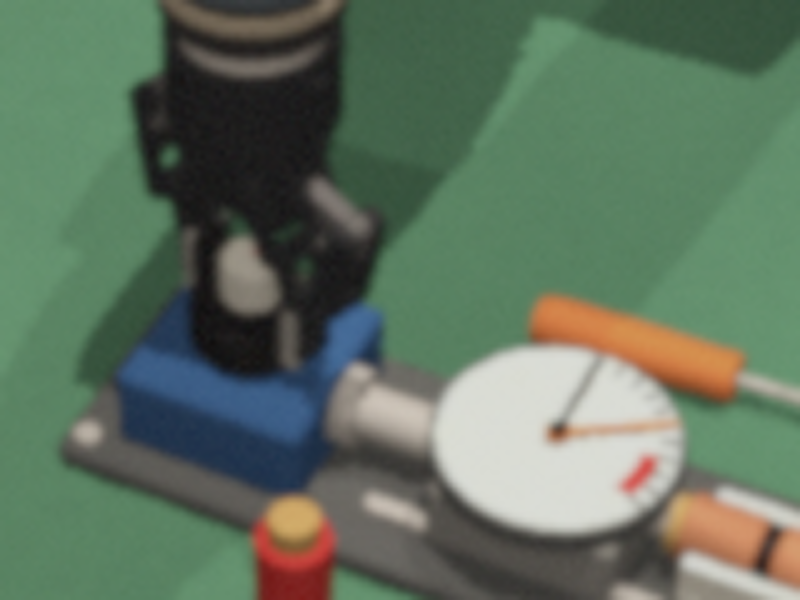

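The carriage has moved about 2 px, or about 4.4 mm, so the knob is following without slip at a drag of about 0.335 N m. I'll continue in 7° steps.

Converted, 7 degrees is 0.0305.

>>> {"method": "send_rows", "body": {
  "rows": [
    {"x":0,"y":0,"z":0,"ax":0,"ay":0,"az":0.0031,"jaw":0.2},
    {"x":0,"y":0,"z":0,"ax":0,"ay":0,"az":0.0061,"jaw":0.2},
    {"x":0,"y":0,"z":0,"ax":0,"ay":0,"az":0.0092,"jaw":0.2},
    {"x":0,"y":0,"z":0,"ax":0,"ay":0,"az":0.0122,"jaw":0.2},
    {"x":0,"y":0,"z":0,"ax":0,"ay":0,"az":0.0153,"jaw":0.2},
    {"x":0,"y":0,"z":0,"ax":0,"ay":0,"az":0.0183,"jaw":0.2},
    {"x":0,"y":0,"z":0,"ax":0,"ay":0,"az":0.0214,"jaw":0.2},
    {"x":0,"y":0,"z":0,"ax":0,"ay":0,"az":0.0244,"jaw":0.2},
    {"x":0,"y":0,"z":0,"ax":0,"ay":0,"az":0.0275,"jaw":0.2},
    {"x":0,"y":0,"z":0,"ax":0,"ay":0,"az":0.0305,"jaw":0.2}
  ]
}}

```text
time_s: 7.85
tool_pos: [0.5364, -0.1253, 0.0761]
ee_rot: [0.365, 0.931, 0.0, 0.001]
wrist_force: [0.4, 1.2, 6.0]
opening: 0.0551
grasp_force: 24.2
```

```bash
python3 st2.py
```

```text
t 7.85 j [-0.23   0.387 -0.246  0.936  0.     0.517] p [ 0.5364 -0.1253  0.0761] op 0.0551 gf 24.2
F [0.37 1.23 6.  ] M [ 0.524 -0.041  0.323] eff6 0.198 yaw 47.24
```

Converted, 7 degrees is 0.0305.

>>> {"method": "send_rows", "body": {
  "rows": [
    {"x":0,"y":0,"z":0,"ax":0,"ay":0,"az":0.0031,"jaw":0.2},
    {"x":0,"y":0,"z":0,"ax":0,"ay":0,"az":0.0061,"jaw":0.2},
    {"x":0,"y":0,"z":0,"ax":0,"ay":0,"az":0.0092,"jaw":0.2},
    {"x":0,"y":0,"z":0,"ax":0,"ay":0,"az":0.0122,"jaw":0.2},
    {"x":0,"y":0,"z":0,"ax":0,"ay":0,"az":0.0153,"jaw":0.2},
    {"x":0,"y":0,"z":0,"ax":0,"ay":0,"az":0.0183,"jaw":0.2},
    {"x":0,"y":0,"z":0,"ax":0,"ay":0,"az":0.0214,"jaw":0.2},
    {"x":0,"y":0,"z":0,"ax":0,"ay":0,"az":0.0244,"jaw":0.2},
    {"x":0,"y":0,"z":0,"ax":0,"ay":0,"az":0.0275,"jaw":0.2},
    {"x":0,"y":0,"z":0,"ax":0,"ay":0,"az":0.0305,"jaw":0.2}
  ]
}}

```text
time_s: 9.1
tool_pos: [0.5365, -0.1251, 0.0761]
ee_rot: [0.421, 0.907, 0.0, 0.001]
wrist_force: [0.1, 3.2, 5.3]
opening: 0.055
grasp_force: 24.3
```

```bash
python3 st2.py
```

```text
t 9.1 j [-0.229  0.387 -0.246  0.936  0.     0.639] p [ 0.5365 -0.1251  0.0761] op 0.055 gf 24.3
F [0.09 3.22 5.32] M [ 0.674 -0.173  0.374] eff6 0.2 yaw 40.25
```

Converted, 1.8 degrees is 0.0079.

>>> {"method": "send_rows", "body": {
  "rows": [
    {"x":0,"y":0,"z":0,"ax":0,"ay":0,"az":0.0013,"jaw":0.2},
    {"x":0,"y":0,"z":0,"ax":0,"ay":0,"az":0.0026,"jaw":0.2},
    {"x":0,"y":0,"z":0,"ax":0,"ay":0,"az":0.0039,"jaw":0.2},
    {"x":0,"y":0,"z":0,"ax":0,"ay":0,"az":0.0052,"jaw":0.2},
    {"x":0,"y":0,"z":0,"ax":0,"ay":0,"az":0.0065,"jaw":0.2},
    {"x":0,"y":0,"z":0,"ax":0,"ay":0,"az":0.0079,"jaw":0.2},
    {"x":0,"y":0,"z":0,"ax":0,"ay":0,"az":0.0092,"jaw":0.2},
    {"x":0,"y":0,"z":0,"ax":0,"ay":0,"az":0.0105,"jaw":0.2},
    {"x":0,"y":0,"z":0,"ax":0,"ay":0,"az":0.0118,"jaw":0.2},
    {"x":0,"y":0,"z":0,"ax":0,"ay":0,"az":0.0131,"jaw":0.2}
  ]
}}

```text
time_s: 10.35
tool_pos: [0.5366, -0.1251, 0.0761]
ee_rot: [0.444, 0.896, 0.0, 0.001]
wrist_force: [0.6, 3.1, 4.8]
opening: 0.0552
grasp_force: 24.3
```

```bash
python3 st2.py
```

```text
t 10.35 j [-0.229  0.387 -0.246  0.935  0.     0.691] p [ 0.5366 -0.1251  0.0761] op 0.0552 gf 24.3
F [0.62 3.14 4.84] M [ 0.75  -0.21   0.317] eff6 0.292 yaw 37.27
```

```bash
python3 - <<'E'
from h import *
for i in range(8):
    f=viewer.grab_frame("top");s=readout.read_state();print(s["time_s"],s["moment"].round(3),s["effort"][5].round(3),s["wrist_force"].round(1),s["joints"][5].round(4))
E
```

```text
10.4 [ 0.782 -0.131  0.292] 0.309 [0.6 2.6 6.1] 0.6913
10.45 [ 0.732 -0.131  0.314] 0.35 [-0.4  4.   4.7] 0.6911
10.5 [ 0.716 -0.197  0.331] 0.303 [-0.4  2.9  6.6] 0.691
10.55 [ 0.732 -0.213  0.363] 0.29 [0.3 3.2 5.8] 0.691
10.6 [ 0.781 -0.239  0.317] 0.288 [0.4 2.7 5.5] 0.6909
10.65 [ 0.71  -0.221  0.326] 0.288 [0.6 3.3 5. ] 0.6909
10.7 [ 0.765 -0.194  0.255] 0.288 [1.4 3.6 5.2] 0.691
10.75 [ 0.755 -0.178  0.286] 0.288 [0.7 3.  5. ] 0.691
```

The wrist moment is noisy, but joint 6 effort is clean. Corrected for speed it has stayed at 0.362 N m, so the cartridge isn't in contact yet. I'll continue at 7° per call, where the free baseline is 0.199.

Converted, 5.6 degrees is 0.0244.

>>> {"method": "send_rows", "body": {
  "rows": [
    {"x":0,"y":0,"z":0,"ax":0,"ay":0,"az":0.0031,"jaw":0.2},
    {"x":0,"y":0,"z":0,"ax":0,"ay":0,"az":0.0061,"jaw":0.2},
    {"x":0,"y":0,"z":0,"ax":0,"ay":0,"az":0.0092,"jaw":0.2},
    {"x":0,"y":0,"z":0,"ax":0,"ay":0,"az":0.0122,"jaw":0.2},
    {"x":0,"y":0,"z":0,"ax":0,"ay":0,"az":0.0153,"jaw":0.2},
    {"x":0,"y":0,"z":0,"ax":0,"ay":0,"az":0.0183,"jaw":0.2},
    {"x":0,"y":0,"z":0,"ax":0,"ay":0,"az":0.0214,"jaw":0.2},
    {"x":0,"y":0,"z":0,"ax":0,"ay":0,"az":0.0244,"jaw":0.2},
    {"x":0,"y":0,"z":0,"ax":0,"ay":0,"az":0.0275,"jaw":0.2},
    {"x":0,"y":0,"z":0,"ax":0,"ay":0,"az":0.0305,"jaw":0.2}
  ]
}}

```text
time_s: 12.0
tool_pos: [0.5368, -0.125, 0.0761]
ee_rot: [0.498, 0.867, 0.001, 0.001]
wrist_force: [1.0, 4.5, 5.8]
opening: 0.0552
grasp_force: 24.4
```

```bash
python3 st2.py
```

```text
t 12.0 j [-0.229  0.387 -0.246  0.935  0.001  0.814] p [ 0.5368 -0.125   0.0761] op 0.0552 gf 24.4
F [0.98 4.5  5.76] M [ 0.883 -0.385  0.395] eff6 0.199 yaw 30.25
```

```bash
cat > car.py <<'E'
from h import *
from scipy.optimize import minimize_scalar
a=cv2.cvtColor(cv2.imread("pics/scene0.png"),cv2.COLOR_BGR2GRAY)
f=viewer.grab_frame("scene");b=cv2.cvtColor(f["image"],cv2.COLOR_RGB2GRAY);save(f,"last.png")
p0=np.array([.5739,.0114,.066]);d=np.array([np.cos(np.radians(75)),np.sin(np.radians(75)),0])
# dial track: ECC translation over the dial, baseline 0 mm
def shift(c,w):
    x0,y0,x1,y1=c
    t=a[y0:y1,x0:x1]
    M=np.float32([[1,0,w[0]],[0,1,w[1]]])
    big=b[y0-12:y1+12,x0-12:x1+12]
    M=np.float32([[1,0,12+w[0]],[0,1,12+w[1]]])
    cc,M=cv2.findTransformECC(t,big,M,cv2.MOTION_TRANSLATION,(3,200,1e-5));return cc,M[:,2]-12
j=(proj(f,p0+.01*d)-proj(f,p0))/10
q=proj(f,p0).astype(int)
for n,c in(("dial",(q[0]-16,q[1]-12,q[0]+18,q[1]+12)),):
    cc,s=shift(c,(2,1));print(n,cc,s.round(2),"mm",(s@j/(j@j)).round(2),"perp",s-(s@j/(j@j))*j)
# cartridge: copper pixels along axis
print("px/mm",j)
E
python3 car.py; python3 - <<'E'
from h import *
import cv2
o=[]
for n in("scene0.png","last.png"):
    o.append(cv2.resize(cv2.imread("pics/"+n)[250:330,320:453],None,fx=6,fy=3.6*6/3.6,interpolation=cv2.INTER_CUBIC)[40:340,:])
cv2.imwrite("pics/cmp.png",np.vstack(o)[:600,:800])
E
```

```text
dial 0.9891188998139645 [3.96 1.52] mm 9.37 perp [-0.03899576  0.11072396]
px/mm [0.42660435 0.15024535]
```

View pics/cmp.png

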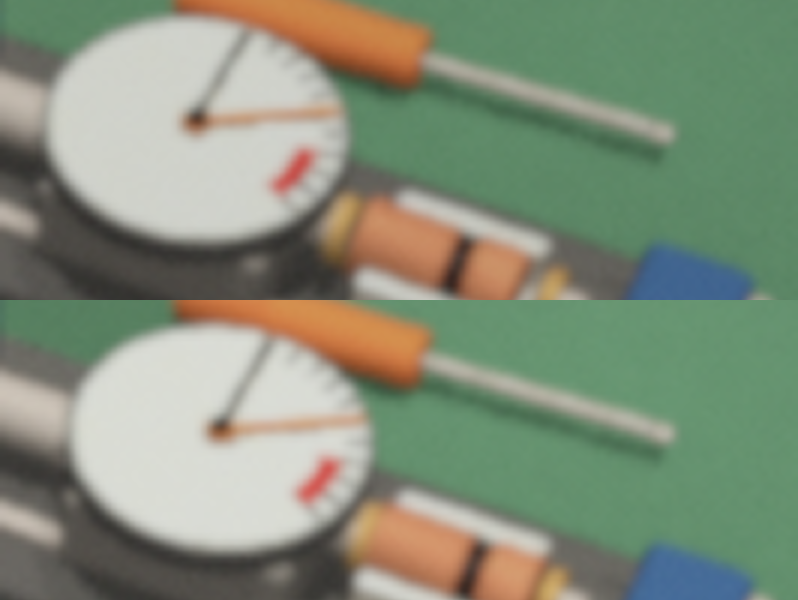

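The dial has moved 9.37 mm against an expected 9.4 mm, so there's still no slip. The cartridge has slid to about the anvil, with its end at crop x 545 and the anvil at 552. I'll use smaller steps from here.

Converted, 2.1 degrees is 0.0092.

>>> {"method": "send_rows", "body": {
  "rows": [
    {"x":0,"y":0,"z":0,"ax":0,"ay":0,"az":0.0013,"jaw":0.2},
    {"x":0,"y":0,"z":0,"ax":0,"ay":0,"az":0.0026,"jaw":0.2},
    {"x":0,"y":0,"z":0,"ax":0,"ay":0,"az":0.0039,"jaw":0.2},
    {"x":0,"y":0,"z":0,"ax":0,"ay":0,"az":0.0052,"jaw":0.2},
    {"x":0,"y":0,"z":0,"ax":0,"ay":0,"az":0.0065,"jaw":0.2},
    {"x":0,"y":0,"z":0,"ax":0,"ay":0,"az":0.0079,"jaw":0.2},
    {"x":0,"y":0,"z":0,"ax":0,"ay":0,"az":0.0092,"jaw":0.2},
    {"x":0,"y":0,"z":0,"ax":0,"ay":0,"az":0.0105,"jaw":0.2},
    {"x":0,"y":0,"z":0,"ax":0,"ay":0,"az":0.0118,"jaw":0.2},
    {"x":0,"y":0,"z":0,"ax":0,"ay":0,"az":0.0131,"jaw":0.2}
  ]
}}

```text
time_s: 13.3
tool_pos: [0.5369, -0.125, 0.0761]
ee_rot: [0.52, 0.854, 0.001, 0.001]
wrist_force: [1.2, 5.0, 5.1]
opening: 0.0549
grasp_force: 24.4
```

```bash
python3 st2.py
```

```text
t 13.3 j [-0.229  0.387 -0.246  0.935  0.001  0.866] p [ 0.5369 -0.125   0.0761] op 0.0549 gf 24.4
F [1.22 4.96 5.11] M [ 0.917 -0.428  0.43 ] eff6 0.295 yaw 27.27
```

```bash
cat > hold.py <<'E'
from h import *
m=[];e=[];F=[]
for i in range(10):
    f=viewer.grab_frame("top");s=readout.read_state();m.append(s["moment"]);e.append(s["effort"][5]);F.append(s["wrist_force"])
m=np.array(m);print(s["time_s"],"M",m.mean(0).round(3),"F",np.mean(F,0).round(2),"sd",m.std(0).round(3),"eff",np.round(e,3),"q6",s["joints"][5].round(4))
E
python3 hold.py
```

```text
13.8 M [ 0.94  -0.394  0.291] F [1.67 4.52 5.  ] sd [0.019 0.034 0.033] eff [0.307 0.345 0.299 0.286 0.284 0.284 0.284 0.284 0.284 0.284] q6 0.8656
```

Both identical 3° calls left the same effort signature (0.309/0.350/0.303/0.29 and 0.307/0.345/0.299/0.286), so there's still no load. I'll repeat the same step.

Converted, 3 degrees is 0.0131.

>>> {"method": "send_rows", "body": {
  "rows": [
    {"x":0,"y":0,"z":0,"ax":0,"ay":0,"az":0.0013,"jaw":0.2},
    {"x":0,"y":0,"z":0,"ax":0,"ay":0,"az":0.0026,"jaw":0.2},
    {"x":0,"y":0,"z":0,"ax":0,"ay":0,"az":0.0039,"jaw":0.2},
    {"x":0,"y":0,"z":0,"ax":0,"ay":0,"az":0.0052,"jaw":0.2},
    {"x":0,"y":0,"z":0,"ax":0,"ay":0,"az":0.0065,"jaw":0.2},
    {"x":0,"y":0,"z":0,"ax":0,"ay":0,"az":0.0079,"jaw":0.2},
    {"x":0,"y":0,"z":0,"ax":0,"ay":0,"az":0.0092,"jaw":0.2},
    {"x":0,"y":0,"z":0,"ax":0,"ay":0,"az":0.0105,"jaw":0.2},
    {"x":0,"y":0,"z":0,"ax":0,"ay":0,"az":0.0118,"jaw":0.2},
    {"x":0,"y":0,"z":0,"ax":0,"ay":0,"az":0.0131,"jaw":0.2}
  ]
}}

```text
time_s: 15.05
tool_pos: [0.5369, -0.1249, 0.0761]
ee_rot: [0.543, 0.84, 0.001, 0.001]
wrist_force: [1.7, 4.5, 5.1]
opening: 0.0554
grasp_force: 24.4
```

```bash
python3 st2.py; python3 hold.py; python3 car.py
```

```text
t 15.05 j [-0.229  0.387 -0.246  0.935  0.001  0.918] p [ 0.5369 -0.1249  0.0761] op 0.0554 gf 24.4
F [1.69 4.54 5.06] M [ 1.007 -0.473  0.372] eff6 0.295 yaw 24.27
15.55 M [ 0.975 -0.467  0.303] F [2.06 4.84 4.99] sd [0.025 0.024 0.034] eff [0.308 0.343 0.298 0.285 0.283 0.283 0.283 0.283 0.283 0.283] q6 0.918
dial 0.9884703887593322 [4.51 1.71] mm 10.66 perp [-0.03913254  0.11111234]
px/mm [0.42660435 0.15024535]
```

Converted, 5 degrees is 0.0218.

>>> {"method": "send_rows", "body": {
  "rows": [
    {"x":0,"y":0,"z":0,"ax":0,"ay":0,"az":0.0022,"jaw":0.2},
    {"x":0,"y":0,"z":0,"ax":0,"ay":0,"az":0.0044,"jaw":0.2},
    {"x":0,"y":0,"z":0,"ax":0,"ay":0,"az":0.0065,"jaw":0.2},
    {"x":0,"y":0,"z":0,"ax":0,"ay":0,"az":0.0087,"jaw":0.2},
    {"x":0,"y":0,"z":0,"ax":0,"ay":0,"az":0.0109,"jaw":0.2},
    {"x":0,"y":0,"z":0,"ax":0,"ay":0,"az":0.0131,"jaw":0.2},
    {"x":0,"y":0,"z":0,"ax":0,"ay":0,"az":0.0153,"jaw":0.2},
    {"x":0,"y":0,"z":0,"ax":0,"ay":0,"az":0.0175,"jaw":0.2},
    {"x":0,"y":0,"z":0,"ax":0,"ay":0,"az":0.0196,"jaw":0.2},
    {"x":0,"y":0,"z":0,"ax":0,"ay":0,"az":0.0218,"jaw":0.2}
  ]
}}

```text
time_s: 16.85
tool_pos: [0.5371, -0.1249, 0.0761]
ee_rot: [0.579, 0.815, 0.001, 0.001]
wrist_force: [2.3, 4.8, 4.9]
opening: 0.0552
grasp_force: 24.4
```

```bash
sed -i 's/range(10)/range(4)/' hold.py; python3 st2.py; python3 hold.py
```

```text
t 16.85 j [-2.290e-01  3.870e-01 -2.460e-01  9.350e-01  1.000e-03  1.005e+00] p [ 0.5371 -0.1249  0.0761] op 0.0552 gf 24.4
F [2.32 4.76 4.89] M [ 1.045 -0.593  0.349] eff6 0.251 yaw 19.27
17.05 M [ 1.058 -0.595  0.281] F [2.62 4.51 4.65] sd [0.01  0.03  0.048] eff [0.279 0.352 0.274 0.251] q6 1.0053
```

Converted, 3.5 degrees is 0.0153.

>>> {"method": "send_rows", "body": {
  "rows": [
    {"x":0,"y":0,"z":0,"ax":0,"ay":0,"az":0.0022,"jaw":0.2},
    {"x":0,"y":0,"z":0,"ax":0,"ay":0,"az":0.0044,"jaw":0.2},
    {"x":0,"y":0,"z":0,"ax":0,"ay":0,"az":0.0065,"jaw":0.2},
    {"x":0,"y":0,"z":0,"ax":0,"ay":0,"az":0.0087,"jaw":0.2},
    {"x":0,"y":0,"z":0,"ax":0,"ay":0,"az":0.0109,"jaw":0.2},
    {"x":0,"y":0,"z":0,"ax":0,"ay":0,"az":0.0131,"jaw":0.2},
    {"x":0,"y":0,"z":0,"ax":0,"ay":0,"az":0.0153,"jaw":0.2},
    {"x":0,"y":0,"z":0,"ax":0,"ay":0,"az":0.0175,"jaw":0.2},
    {"x":0,"y":0,"z":0,"ax":0,"ay":0,"az":0.0196,"jaw":0.2},
    {"x":0,"y":0,"z":0,"ax":0,"ay":0,"az":0.0218,"jaw":0.2}
  ]
}}

```text
time_s: 18.3
tool_pos: [0.5372, -0.1248, 0.0761]
ee_rot: [0.614, 0.789, 0.001, 0.001]
wrist_force: [2.5, 5.6, 4.3]
opening: 0.055
grasp_force: 24.5
```

```bash
python3 st2.py; python3 hold.py
```

```text
t 18.3 j [-2.290e-01  3.870e-01 -2.460e-01  9.350e-01  1.000e-03  1.093e+00] p [ 0.5372 -0.1248  0.0761] op 0.055 gf 24.5
F [2.52 5.6  4.26] M [ 1.056 -0.673  0.365] eff6 0.251 yaw 14.27
18.5 M [ 1.105 -0.671  0.291] F [2.97 5.47 4.29] sd [0.033 0.021 0.04 ] eff [0.278 0.352 0.274 0.251] q6 1.0926
```

```bash
cp pics/last.png pics/mid.png; python3 car.py; python3 - <<'E'
from h import *
o=[]
for n in("scene0.png","mid.png","last.png"):
    o.append(cv2.resize(cv2.imread("pics/"+n)[277:327,365:455],None,fx=4,fy=4,interpolation=cv2.INTER_CUBIC))
a=np.vstack(o);b=[]
for n in("top0.png",):
    b=cv2.resize(cv2.imread("pics/"+n)[165:225,195:300],None,fx=4,fy=4,interpolation=cv2.INTER_CUBIC)
c=np.zeros((600,780,3),np.uint8);c[:,:360]=a;c[:240,360:]=b
f=viewer.grab_frame("top");save(f,"toplast.png");c[240:480,360:]=cv2.resize(f["image"][165:225,195:300,::-1],None,fx=4,fy=4,interpolation=cv2.INTER_CUBIC)
cv2.imwrite("pics/cmp2.png",c)
E
```

```text
dial 0.9914307005577633 [5.36 1.97] mm 12.62 perp [-0.02581663  0.07330334]
px/mm [0.42660435 0.15024535]
```

View pics/cmp2.png

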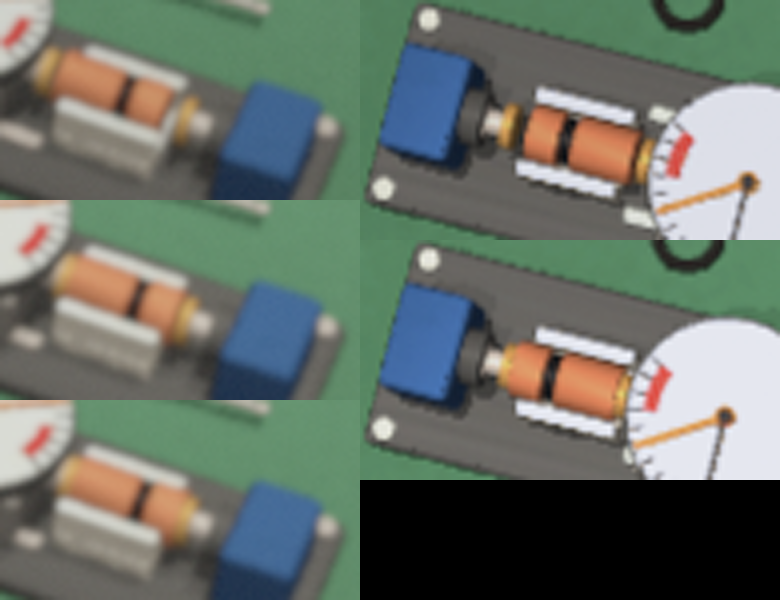

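```bash
python3 - <<'E'
from h import *
from scipy.ndimage import map_coordinates
f=viewer.grab_frame("top")
k=np.array([.536,-.127,0]);d=np.array([np.cos(np.radians(75)),np.sin(np.radians(75)),0]);n=np.array([d[1],-d[0],0])
A=cv2.imread("pics/top0.png")[:,:,::-1].astype(float);B=cv2.imread("pics/toplast.png")[:,:,::-1].astype(float)
def prof(I,y,lat,z):
    P=[proj(f,k+d*yy+n*lat+np.array([0,0,z])) for yy in y];P=np.array(P)
    return np.stack([map_coordinates(I[:,:,c],[P[:,1],P[:,0]],order=1) for c in range(3)],1)
y=np.arange(.200,.312,.002)
a=np.mean([prof(A,y,l,.053) for l in(-.004,0,.004)],0);b=np.mean([prof(B,y,l,.053) for l in(-.004,0,.004)],0)
for i in range(len(y)): print(int(y[i]*1000),a[i].astype(int),b[i].astype(int))
E
```

```text
200 [165 151 134] [221 102  97]
202 [184 149  90] [219 125 124]
204 [208 164  91] [209 164 169]
206 [177 137  76] [198 196 203]
208 [107  74  44] [209 211 220]
210 [117  72  48] [203 205 214]
212 [179 114  77] [176 170 169]
214 [212 137  93] [177 148 106]
216 [214 137  93] [212 169  96]
218 [214 137  94] [213 165  93]
220 [214 137  94] [202 141  88]
222 [214 137  93] [218 142  96]
224 [214 136  93] [223 146  99]
226 [213 136  93] [223 145 100]
228 [213 135  92] [223 146 100]
230 [213 135  92] [223 145  99]
232 [213 134  92] [223 145  99]
234 [213 133  91] [223 144  98]
236 [213 133  91] [223 144  98]
238 [212 133  91] [223 143  98]
240 [211 132  90] [223 143  98]
242 [204 127  87] [222 142  97]
244 [171 107  75] [222 141  97]
246 [95 67 54] [222 141  96]
248 [48 43 42] [222 140  96]
250 [51 43 42] [220 139  95]
252 [97 67 51] [204 127  88]
254 [172 112  76] [135  89  67]
256 [211 137  93] [61 51 48]
258 [214 139  95] [49 44 44]
260 [214 139  94] [79 59 50]
262 [214 139  94] [152  99  70]
264 [214 140  95] [212 139  95]
266 [213 139  94] [223 147 100]
268 [210 135  92] [223 148 100]
270 [178 116  80] [223 148 101]
272 [87 67 54] [223 148 100]
274 [58 50 40] [223 148 101]
276 [68 52 31] [223 147 100]
278 [101  77  41] [219 146  97]
280 [161 126  69] [215 156  94]
282 [206 163  91] [216 171  97]
284 [207 168 107] [217 178 114]
286 [197 175 143] [207 185 152]
288 [192 182 169] [203 192 179]
290 [192 183 172] [202 193 182]
292 [183 175 164] [193 185 174]
294 [143 136 128] [152 145 136]
296 [86 81 77] [91 87 82]
298 [77 75 71] [82 79 76]
300 [91 89 85] [97 95 91]
302 [92 89 85] [97 95 91]
304 [92 89 85] [97 95 90]
306 [89 87 84] [95 92 89]
308 [73 76 81] [78 81 86]
310 [45 65 94] [ 49  69 100]
```

The anvil profile hasn't changed, and the cartridge end at about y 280 mm has just reached it. That fits the unloaded drag reading. I'll keep stepping by 5°.

Converted, 5 degrees is 0.0218.

>>> {"method": "send_rows", "body": {
  "rows": [
    {"x":0,"y":0,"z":0,"ax":0,"ay":0,"az":0.0022,"jaw":0.2},
    {"x":0,"y":0,"z":0,"ax":0,"ay":0,"az":0.0044,"jaw":0.2},
    {"x":0,"y":0,"z":0,"ax":0,"ay":0,"az":0.0065,"jaw":0.2},
    {"x":0,"y":0,"z":0,"ax":0,"ay":0,"az":0.0087,"jaw":0.2},
    {"x":0,"y":0,"z":0,"ax":0,"ay":0,"az":0.0109,"jaw":0.2},
    {"x":0,"y":0,"z":0,"ax":0,"ay":0,"az":0.0131,"jaw":0.2},
    {"x":0,"y":0,"z":0,"ax":0,"ay":0,"az":0.0153,"jaw":0.2},
    {"x":0,"y":0,"z":0,"ax":0,"ay":0,"az":0.0175,"jaw":0.2},
    {"x":0,"y":0,"z":0,"ax":0,"ay":0,"az":0.0196,"jaw":0.2},
    {"x":0,"y":0,"z":0,"ax":0,"ay":0,"az":0.0218,"jaw":0.2}
  ]
}}

```text
time_s: 19.9
tool_pos: [0.5374, -0.1248, 0.0761]
ee_rot: [0.648, 0.762, 0.001, 0.001]
wrist_force: [4.3, 5.5, 3.2]
opening: 0.0551
grasp_force: 24.6
```

```bash
python3 st2.py; python3 hold.py
```

```text
t 19.9 j [-2.29e-01  3.87e-01 -2.46e-01  9.35e-01  1.00e-03  1.18e+00] p [ 0.5374 -0.1248  0.0761] op 0.0551 gf 24.6
F [4.32 5.45 3.17] M [ 1.109 -0.786  0.45 ] eff6 0.281 yaw 9.27
20.1 M [ 1.109 -0.815  0.279] F [3.76 5.89 3.54] sd [0.029 0.003 0.028] eff [0.302 0.371 0.294 0.272] q6 1.1798
```

Effort rose by 0.03 N m, which is about 2.5 N, so the cartridge is taken up. I'll turn 7° more to reach about 6 N.

Converted, 7 degrees is 0.0305.

>>> {"method": "send_rows", "body": {
  "rows": [
    {"x":0,"y":0,"z":0,"ax":0,"ay":0,"az":0.0031,"jaw":0.2},
    {"x":0,"y":0,"z":0,"ax":0,"ay":0,"az":0.0061,"jaw":0.2},
    {"x":0,"y":0,"z":0,"ax":0,"ay":0,"az":0.0092,"jaw":0.2},
    {"x":0,"y":0,"z":0,"ax":0,"ay":0,"az":0.0122,"jaw":0.2},
    {"x":0,"y":0,"z":0,"ax":0,"ay":0,"az":0.0153,"jaw":0.2},
    {"x":0,"y":0,"z":0,"ax":0,"ay":0,"az":0.0183,"jaw":0.2},
    {"x":0,"y":0,"z":0,"ax":0,"ay":0,"az":0.0214,"jaw":0.2},
    {"x":0,"y":0,"z":0,"ax":0,"ay":0,"az":0.0244,"jaw":0.2},
    {"x":0,"y":0,"z":0,"ax":0,"ay":0,"az":0.0275,"jaw":0.2},
    {"x":0,"y":0,"z":0,"ax":0,"ay":0,"az":0.0305,"jaw":0.2}
  ]
}}

```text
time_s: 21.35
tool_pos: [0.5376, -0.1248, 0.0762]
ee_rot: [0.693, 0.721, 0.002, 0.001]
wrist_force: [4.2, 6.0, 3.8]
opening: 0.055
grasp_force: 24.7
```

```bash
python3 st2.py; python3 hold.py; python3 car.py
```

```text
t 21.35 j [-0.229  0.388 -0.246  0.934  0.002  1.302] p [ 0.5376 -0.1248  0.0762] op 0.055 gf 24.7
F [4.18 6.05 3.77] M [ 1.116 -0.917  0.481] eff6 0.278 yaw 2.28
21.55 M [ 1.16  -0.951  0.322] F [4.67 5.37 3.2 ] sd [0.006 0.013 0.049] eff [0.313 0.417 0.308 0.277] q6 1.302
dial 0.9867729574679056 [6.49 2.46] mm 15.34 perp [-0.0544981   0.15474107]
px/mm [0.42660435 0.15024535]
```

The load is about 6.4 N: effort is +0.079 N m, the dial is at 15.3 mm and the needle is at rest. I'll release the outer knob, rise to the inner knob, and rotate back while open.

Converted, -26 mm is -0.026, -13 mm is -0.013, -50 degrees is -0.2182.

>>> {"method": "send_rows", "body": {
  "rows": [
    {"x":0,"y":0,"z":0,"ax":0,"ay":0,"az":0,"jaw":0.5},
    {"x":0,"y":0,"z":0,"ax":0,"ay":0,"az":0,"jaw":1},
    {"x":0,"y":0,"z":0,"ax":0,"ay":0,"az":0,"jaw":1},
    {"x":0.0005,"y":0.001,"z":-0.013,"ax":0,"ay":0,"az":0,"jaw":1},
    {"x":0.0005,"y":0.001,"z":-0.026,"ax":0,"ay":0,"az":0,"jaw":1},
    {"x":0.0005,"y":0.001,"z":-0.026,"ax":0,"ay":0,"az":-0.0436,"jaw":1},
    {"x":0.0005,"y":0.001,"z":-0.026,"ax":0,"ay":0,"az":-0.0873,"jaw":1},
    {"x":0.0005,"y":0.001,"z":-0.026,"ax":0,"ay":0,"az":-0.1309,"jaw":1},
    {"x":0.0005,"y":0.001,"z":-0.026,"ax":0,"ay":0,"az":-0.1745,"jaw":1},
    {"x":0.0005,"y":0.001,"z":-0.026,"ax":0,"ay":0,"az":-0.2182,"jaw":1}
  ],
  "squeeze": 20
}}

```text
time_s: 22.85
tool_pos: [0.5373, -0.1249, 0.1025]
ee_rot: [0.321, 0.947, -0.0, 0.001]
wrist_force: [0.5, 0.4, 0.0]
opening: 0.0855
grasp_force: 0.0
```

```bash
python3 st2.py; python3 car.py
```

```text
t 22.85 j [-0.228  0.364 -0.206  0.999 -0.     0.425] p [ 0.5373 -0.1249  0.1025] op 0.0855 gf 0.0
F [0.51 0.38 0.02] M [-0.023 -0.003 -0.03 ] eff6 2.307 yaw 52.56
dial 0.9871389570383787 [6.5  2.43] mm 15.33 perp [-0.04417377  0.12542632]
px/mm [0.42660435 0.15024535]
```

>>> {"method": "send_rows", "body": {
  "rows": [
    {"x":0,"y":0,"z":0,"ax":0,"ay":0,"az":0,"jaw":0.4},
    {"x":0,"y":0,"z":0,"ax":0,"ay":0,"az":0,"jaw":0},
    {"x":0,"y":0,"z":0,"ax":0,"ay":0,"az":0,"jaw":-0.2},
    {"x":0,"y":0,"z":0,"ax":0,"ay":0,"az":0,"jaw":-0.3},
    {"x":0,"y":0,"z":0,"ax":0,"ay":0,"az":0,"jaw":-0.4},
    {"x":0,"y":0,"z":0,"ax":0,"ay":0,"az":0,"jaw":-0.5},
    {"x":0,"y":0,"z":0,"ax":0,"ay":0,"az":0,"jaw":-0.5},
    {"x":0,"y":0,"z":0,"ax":0,"ay":0,"az":0,"jaw":-0.5},
    {"x":0,"y":0,"z":0,"ax":0,"ay":0,"az":0,"jaw":-0.5},
    {"x":0,"y":0,"z":0,"ax":0,"ay":0,"az":0,"jaw":-0.5}
  ],
  "squeeze": 20
}}

```text
time_s: 24.15
tool_pos: [0.5363, -0.1254, 0.1015]
ee_rot: [0.324, 0.946, -0.001, -0.0]
wrist_force: [-3.0, -3.3, 3.1]
opening: 0.0253
grasp_force: 19.5
```

```bash
python3 st2.py
```

```text
t 24.15 j [-0.229  0.365 -0.207  0.999 -0.001  0.431] p [ 0.5363 -0.1254  0.1015] op 0.0253 gf 19.5
F [-2.98 -3.25  3.12] M [-0.837  0.727  0.048] eff6 -0.008 yaw 52.18
```

Converted, -1.2 mm is -0.0012, -1 mm is -0.001, 50 degrees is 0.2182.

>>> {"method": "send_rows", "body": {
  "rows": [
    {"x":0,"y":-0.001,"z":0,"ax":0,"ay":0,"az":0.0131,"jaw":-0.5},
    {"x":0,"y":-0.0012,"z":0,"ax":0,"ay":0,"az":0.0349,"jaw":-0.5},
    {"x":0,"y":-0.0012,"z":0,"ax":0,"ay":0,"az":0.0567,"jaw":-0.5},
    {"x":0,"y":-0.0012,"z":0,"ax":0,"ay":0,"az":0.0829,"jaw":-0.5},
    {"x":0,"y":-0.0012,"z":0,"ax":0,"ay":0,"az":0.1091,"jaw":-0.5},
    {"x":0,"y":-0.0012,"z":0,"ax":0,"ay":0,"az":0.1353,"jaw":-0.5},
    {"x":0,"y":-0.0012,"z":0,"ax":0,"ay":0,"az":0.1614,"jaw":-0.5},
    {"x":0,"y":-0.0012,"z":0,"ax":0,"ay":0,"az":0.1876,"jaw":-0.5},
    {"x":0,"y":-0.0012,"z":0,"ax":0,"ay":0,"az":0.2051,"jaw":-0.5},
    {"x":0,"y":-0.0012,"z":0,"ax":0,"ay":0,"az":0.2182,"jaw":-0.5}
  ],
  "squeeze": 20
}}

```text
time_s: 25.4
tool_pos: [0.5375, -0.1248, 0.1015]
ee_rot: [0.694, 0.72, 0.002, 0.0]
wrist_force: [5.0, 4.2, -1.3]
opening: 0.0252
grasp_force: 19.7
```

```bash
cat > needle.py <<'E'
from h import *
from scipy.ndimage import map_coordinates
k=np.array([.536,-.127,0]);d=np.array([np.cos(np.radians(75)),np.sin(np.radians(75)),0])
piv=np.array([.5739,.0114,.072])+d*.0153
import sys
for cam in("scene","top"):
    f=viewer.grab_frame(cam);g=f["image"].astype(float)
    if cam=="top":save(f,"tn.png")
    th=np.radians(np.arange(-20,100,1.));best=None
    # refine pivot with small search: sum of darkness along needle
    dark=[];org=[]
    for off in [(0,0)]:
      for t in th:
        ang=np.radians(75+90)-t   # clockwise from tester -x
        v=np.array([np.cos(ang),np.sin(ang),0])
        P=np.array([proj(f,piv+v*r) for r in np.linspace(.012,.040,15)])
        c=np.stack([map_coordinates(g[:,:,i],[P[:,1],P[:,0]],order=1) for i in range(3)],1).mean(0)
        dark.append(255-c[0]);org.append(c[0]-c[2])
    dark=np.array(dark);org=np.array(org)
    def pk(x):
        i=x.argmax();w=np.clip(x[max(0,i-6):i+7]-np.median(x)-.2*(x[i]-np.median(x)),0,None);return (np.degrees(th[max(0,i-6):i+7])*w).sum()/w.sum(),x[i]-np.median(x)
    print(cam,"needle",pk(dark),"orange",pk(org))
E
python3 st2.py; python3 needle.py; python3 car.py
```

```text
t 25.4 j [-0.229  0.365 -0.208  0.996  0.002  1.304] p [ 0.5375 -0.1248  0.1015] op 0.0252 gf 19.7
F [ 5.01  4.24 -1.28] M [ 0.832 -0.911  0.168] eff6 -0.452 yaw 2.16
scene needle (np.float64(4.294463888824601), np.float64(43.8086767203791)) orange (np.float64(67.71603686145954), np.float64(42.50118510704283))
top needle (np.float64(4.823165369287091), np.float64(84.72378219218461)) orange (np.float64(57.629916715184976), np.float64(126.86463609231411))
dial 0.9737965272880741 [6.72 2.49] mm 15.84 perp [-0.037205   0.1056393]
px/mm [0.42660435 0.15024535]
```

The needle has just lifted, at about 5° against the set hand at 57.6° in the top camera. About 44° more of the inner knob is needed, so I'll turn 32° first.

Converted, 1 mm is 0.001, 0.5 mm is 0.0005, 32 degrees is 0.1396.

>>> {"method": "send_rows", "body": {
  "rows": [
    {"x":0,"y":0.0005,"z":0,"ax":0,"ay":0,"az":0.0087,"jaw":-0.5},
    {"x":0,"y":0.001,"z":0,"ax":0,"ay":0,"az":0.0262,"jaw":-0.5},
    {"x":0,"y":0.001,"z":0,"ax":0,"ay":0,"az":0.0436,"jaw":-0.5},
    {"x":0,"y":0.001,"z":0,"ax":0,"ay":0,"az":0.0611,"jaw":-0.5},
    {"x":0,"y":0.001,"z":0,"ax":0,"ay":0,"az":0.0785,"jaw":-0.5},
    {"x":0,"y":0.001,"z":0,"ax":0,"ay":0,"az":0.096,"jaw":-0.5},
    {"x":0,"y":0.001,"z":0,"ax":0,"ay":0,"az":0.1134,"jaw":-0.5},
    {"x":0,"y":0.001,"z":0,"ax":0,"ay":0,"az":0.1265,"jaw":-0.5},
    {"x":0,"y":0.001,"z":0,"ax":0,"ay":0,"az":0.1353,"jaw":-0.5},
    {"x":0,"y":0.001,"z":0,"ax":0,"ay":0,"az":0.1396,"jaw":-0.5}
  ],
  "squeeze": 20
}}

```text
time_s: 26.8
tool_pos: [0.5385, -0.125, 0.1015]
ee_rot: [0.865, 0.502, 0.001, 0.0]
wrist_force: [6.1, 3.9, -1.4]
opening: 0.0249
grasp_force: 19.8
```

```bash
python3 st2.py; python3 needle.py
```

```text
t 26.8 j [-0.229  0.367 -0.205  0.997  0.002  1.862] p [ 0.5385 -0.125   0.1015] op 0.0249 gf 19.8
F [ 6.15  3.85 -1.39] M [ 0.672 -0.974  0.143] eff6 0.011 yaw -29.79
scene needle (np.float64(44.171114371492024), np.float64(44.223828872941255)) orange (np.float64(66.82885760403504), np.float64(50.70329687486277))
top needle (np.float64(40.54518899562201), np.float64(91.70626110314498)) orange (np.float64(57.506090370734015), np.float64(126.21680431909923))
```

Converted, 14 degrees is 0.0611.

>>> {"method": "send_rows", "body": {
  "rows": [
    {"x":0,"y":0,"z":0,"ax":0,"ay":0,"az":0.0087,"jaw":-0.5},
    {"x":0,"y":0,"z":0,"ax":0,"ay":0,"az":0.0175,"jaw":-0.5},
    {"x":0,"y":0,"z":0,"ax":0,"ay":0,"az":0.0262,"jaw":-0.5},
    {"x":0,"y":0,"z":0,"ax":0,"ay":0,"az":0.0349,"jaw":-0.5},
    {"x":0,"y":0,"z":0,"ax":0,"ay":0,"az":0.0436,"jaw":-0.5},
    {"x":0,"y":0,"z":0,"ax":0,"ay":0,"az":0.0524,"jaw":-0.5},
    {"x":0,"y":0,"z":0,"ax":0,"ay":0,"az":0.0567,"jaw":-0.5},
    {"x":0,"y":0,"z":0,"ax":0,"ay":0,"az":0.0611,"jaw":-0.5},
    {"x":0,"y":0,"z":0,"ax":0,"ay":0,"az":0.0611,"jaw":-0.5},
    {"x":0,"y":0,"z":0,"ax":0,"ay":0,"az":0.0611,"jaw":-0.5}
  ],
  "squeeze": 20
}}

```text
time_s: 28.15
tool_pos: [0.5389, -0.1252, 0.1015]
ee_rot: [0.92, 0.393, 0.002, 0.0]
wrist_force: [5.7, 2.0, -2.6]
opening: 0.0251
grasp_force: 19.8
```

```bash
python3 st2.py; python3 needle.py; python3 -c "
import cv2
a=cv2.imread('pics/tn.png')[180:240,240:320];cv2.imwrite('pics/tnc.png',cv2.resize(a,None,fx=10,fy=10,interpolation=cv2.INTER_CUBIC))"
```

```text
t 28.15 j [-2.290e-01  3.670e-01 -2.050e-01  9.960e-01  2.000e-03  2.105e+00] p [ 0.5389 -0.1252  0.1015] op 0.0251 gf 19.8
F [ 5.71  1.97 -2.58] M [ 0.432 -1.198  0.082] eff6 0.073 yaw -43.76
scene needle (np.float64(62.01391461505872), np.float64(57.34599820836773)) orange (np.float64(67.65860974917597), np.float64(37.62049352720089))
top needle (np.float64(56.02932052871074), np.float64(97.04798630189104)) orange (np.float64(58.9331889298036), np.float64(63.3519249035745))
```

View pics/tnc.png

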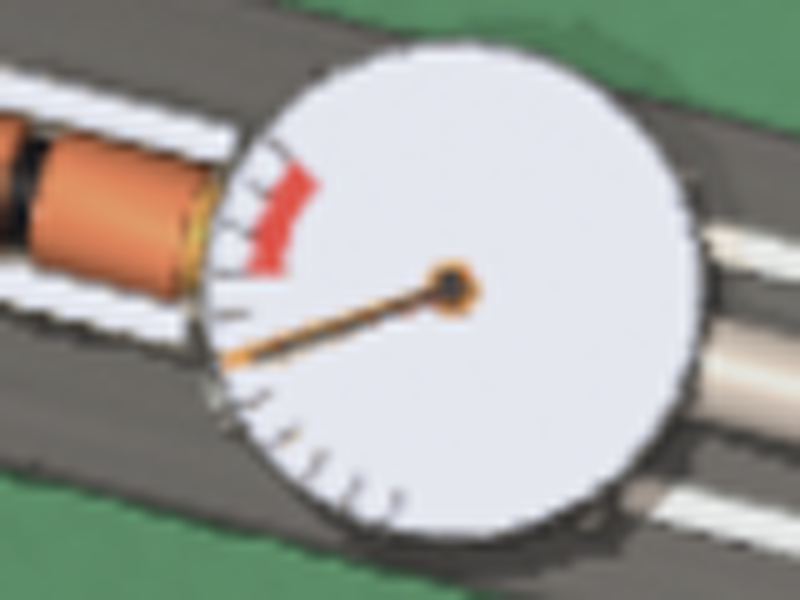

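The needle lies over the set hand, with the pivot at crop (452,285), the hand's tip at (225,360) and the needle about 1.5° short of it. I'll release and retract.

Converted, -100 mm is -0.1, -80 mm is -0.08.

>>> {"method": "send_rows", "body": {
  "rows": [
    {"x":0,"y":0,"z":0,"ax":0,"ay":0,"az":0,"jaw":-0.2},
    {"x":0,"y":0,"z":0,"ax":0,"ay":0,"az":0,"jaw":0.2},
    {"x":0,"y":0,"z":0,"ax":0,"ay":0,"az":0,"jaw":0.6},
    {"x":0,"y":0,"z":0,"ax":0,"ay":0,"az":0,"jaw":0.6},
    {"x":0,"y":0,"z":0,"ax":0,"ay":0,"az":0,"jaw":0.6},
    {"x":0,"y":0,"z":-0.02,"ax":0,"ay":0,"az":0,"jaw":0.6},
    {"x":0,"y":0,"z":-0.05,"ax":0,"ay":0,"az":0,"jaw":0.6},
    {"x":0,"y":0,"z":-0.08,"ax":0,"ay":0,"az":0,"jaw":0.6},
    {"x":0,"y":0,"z":-0.1,"ax":0,"ay":0,"az":0,"jaw":0.6},
    {"x":0,"y":0,"z":-0.1,"ax":0,"ay":0,"az":0,"jaw":0.6}
  ]
}}

```text
time_s: 29.5
tool_pos: [0.5379, -0.1259, 0.2026]
ee_rot: [0.92, 0.393, 0.001, 0.001]
wrist_force: [0.8, -0.3, -0.9]
opening: 0.0683
grasp_force: 0.0
```

```bash
python3 st2.py; python3 needle.py
```

```text
t 29.5 j [-0.23   0.298 -0.032  1.237 -0.     2.105] p [ 0.5379 -0.1259  0.2026] op 0.0683 gf 0.0
F [ 0.81 -0.34 -0.87] M [-0.002 -0.002  0.033] eff6 0.0 yaw -43.78
scene needle (np.float64(61.99919576479314), np.float64(57.211482613241344)) orange (np.float64(67.66233604513664), np.float64(37.690290038894545))
top needle (np.float64(56.027805351610404), np.float64(97.15280564166945)) orange (np.float64(58.92722646001509), np.float64(63.00293466914444))
```

The needle hasn't moved since release, so I'm handing in.

```bash
python3 -c "
from workcell import workorder
print(workorder.job_done())"
```

```text
the job is handed in; nothing more can be done
None
```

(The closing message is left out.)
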